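# Weight the film gate and hold a feeler blade in it

## Robot

A 6-joint arm with a two-finger parallel gripper is mounted at the origin on the work surface. World frame = base frame: x ahead of the robot, y to its left, z up, the work surface at z = 0. Lengths are in m, angles in rad, forces in N, time in s.
With the tool pointing down it reaches from about 0.35 to 0.775 m from the base axis. Payload 5.5 kg.
Tool frame: the origin (TCP) lies between the finger pads; the fingertips stand 22 mm ahead of it and the grasp point (between the pads) lies 3 mm ahead of it; z points along the fingers, y is the line along which they close (so a half turn about z gives the same grasp; the last joint's range is limited). The gripper opens to 85 mm and grips with 20 to 120 N. Pads are 22 mm wide; open, the fingers measure 114 mm over their backs; the gripper's body (76 mm by 85 mm) begins 54 mm behind the grasp point. The pads swing forward as they close: fully open they stand 13 mm farther back than shut.
Start: joints at [1.188, 0.313, 0.046, 1.304, 0, 1.431], TCP at [0.138, 0.558, 0.253] pointing down, gripper open.
Joint ranges: [-2.76, 2.76], [-0.86, 1.69], [-1.03, 1.26], [-2.2, 2.34], [-1.47, 1.5], [-3.14, 3.14]. Speed limits (rad/s): [2.57, 2.57, 3.14, 3.14, 3.14, 3.14].

## Interface

Orientations are given as a unit quaternion [w, x, y, z].
In Python, from workcell import env gives the robot as it stands.
- The arm moves only by the shell command python3 nudge.py [OPENING] [FORCE], which reads ROWS from standard input. ROWS is a JSON list of rows, 1 to 8 of them, each of 6 numbers: dx, dy, dz in m, then a rotation vector rx, ry, rz in rad; each row is the pose to reach, as a shift and turn from the pose commanded when the command began, along the tool's axes at that moment; what a row does not reach only later rows make up. A row lasts 1/8 s, in which the tool goes at most 0.0625 m and 0.188 rad, less where a joint would pass 70% of its speed; a pose out of reach is approached as far as the arm can. OPENING is the finger opening in m, set as the command begins (- or left out keeps the last). The fingers move at their own pace and stop on an object; FORCE is the grip in N (left out, the last holds). Time passes only in rows, so rows that do not move let the fingers close. It prints the time, the measured TCP pose, the force, the opening and the grip force at its end. Input that does not fit is refused with a message, and nothing moves.
- env.get_state(): the state, without advancing time (a new reading comes with each control period).
- env.read_camera(name): name is "scene" or "top" or "wrist"; returns a dict with "image" (400x640x3 uint8, red, green, blue), "K" (3x3 intrinsics, pixels), "D" ([k1, k2, p1, p2, k3] as OpenCV has them; the pictures are not rectified), "R" (3x3) and "t" (3): a world point X has camera coordinates R X + t. Camera axes: x right, y down, z forward; pixel columns grow to the right and rows downward; lengths in m; the calibration is good to about 2 mm. A picture is of the moment at which its call begins. There is no depth.
- env.hand_in(): hands the job in; it is judged then, once.
The state is a dict: "clock": time; "joint_pos": joint angles; "qvel": joint speeds; "tau": joint torques, N m; "tcp_pos": TCP position; "orientation": TCP orientation; "wrist_force": force on the tool from outside, world axes, zero at the start; "ft_torque": the same for the moment, N m; "finger_gap": finger opening in m; "grip_force": force on a finger pad.
Only numpy, scipy, OpenCV 4.12 (cv2) and the standard library are available. Lean on these libraries where they do the work, as an engineer would, in place of code of your own. Each camera call takes 0.05 s, during which the arm holds its last target. There are 200 camera calls.

## Task

Check the drag of the film gate: first stand the two brass weights, one at a time, in the two pockets of its pressure plate and let go of them. Then take the feeler gauge by its handle and slide its blade in from the open front, square and centred, between the anvil and the weighted plate until it drags snugly and the line scribed across the blade meets the plate's front edge; do not prise the plate up or push the blade out at the far side. Finish still gripping the gauge and holding it at that depth, and leave everything else on the counter where it is.

Things in the scene. Friction and masses are not known exactly. Their poses are not given: they have to be found in the camera images.
- gate: Film gate, a fixed steel stand. Origin: on the counter below the middle of the pressure plate; z up, +x is the way the blade goes in (open front at -x). Base slab x -45 to 75, y +-75, 12 mm high; on it the anvil, a block x -40 to 35, y +-50 mm, flat top 40 mm above the counter. Two 8 mm guide posts at x 20, y +-60 mm, 91 mm tall.
- gate_mouth (a point): Point on the anvil's top below the middle of the plate's front edge: x -35 mm from the gate's origin, 40 mm above the counter; axes as the gate's. Here the mouth is 7.4 mm high; the plate's underside slopes down (y +-45 mm) to the flat, 24 mm further in, where the gap at rest is 1 mm. The flat ends at the far side, 70 mm from here.
- plate: Aluminium pressure plate of the gate, x +-35, y +-68, 26 mm thick, 0.25 kg, lying level; slides freely straight up on the posts (30 mm), no spring. Origin: middle of its underside, 41 mm above the counter at rest, above the gate's origin; same axes. A 3 mm blade enters the mouth freely, then lifts the plate about 2 mm and is pinched by plate and weights (about 6 N; polished).
- pocket_left (a point): Middle of the floor of the pocket at the plate's +y side (28 mm from its middle), 53 mm above the counter at rest. Round, 30 mm across, 14 mm deep, open at the top (67 mm above the counter), slight chamfer. Axes as the gate's.
- pocket_right (a point): The same for the pocket at the plate's -y side.
- weight_a: Brass weight, a plain upright cylinder 24 mm across and 50 mm tall, about 0.19 kg, standing on the counter. Origin: middle of its underside. Either weight may go into either pocket.
- weight_b: The second brass weight, just like the first.
- gauge: Feeler gauge, about 0.12 kg, lying on the counter. Handle: black block 60 (x) x 16 (y) x 34 mm (z). Origin: middle of the handle's underside. The steel blade runs level from x 30 to x 110 mm, 18 mm wide (y), 3 mm thick, its underside 10.5 mm above the handle's underside. Dark line across the blade 45 mm behind its tip (x 65 mm).
- gauge_tip (a point): Middle of the lower edge of the blade's tip: 110 mm in +x and 10.5 mm up from the gauge's origin. Axes as the gauge's.
- cassette: Bystander: squat black film cassette, about 50 mm across and 46 mm tall, origin at its underside.
- brush_holder: Bystander: brass cup 42 mm across and 55 mm tall with three spotting brushes in it, about 135 mm tall in all, origin at its underside.
- diffuser: Bystander: frosted glass square 100 x 100 x 5 mm lying flat, origin at the middle of its underside.
- loupe: Bystander: black magnifying loupe, 44 mm across and 53 mm tall, origin at its underside.

How it is judged:
By the outcome, as a careful person would: the job done as asked, in the order asked, and still so for the second after the job is handed in, while the arm keeps its last pose, push and grip.
It also fails if it takes over 72 s, if anything falls off the work surface, if the arm or the gripper's body presses on something with over 40 N, if the wrist force passes 120 N, or if a joint passes its speed limit or range.

## Working session

There is one attempt and no reset: what is moved stays moved. The work goes in short steps, Python scripts to look and compute and a shell command to move; the robot and the scene stay as the last step left them, time stands still between calls to the robot, and variables do not carry over. Pictures are saved under pics/ and viewed, at most 10 in all, crops included, and the job is handed in when it is done.

```bash
ls; mkdir -p pics; python3 - <<'E'
from workcell import env
import cv2,numpy as np
s=env.get_state();print(s)
ims=[]
for n in ("scene","top"):
    c=env.read_camera(n);np.savez(f'pics/{n}0.npz',**c)
    cv2.imwrite(f'pics/{n}0.png',c['image'][:,:,::-1]);print(n,c['K'],c['D'],c['R'],c['t'])
E
```

```text
nudge.py
pics
workcell.py
{'clock': 0.0, 'joint_pos': array([1.18840626e+00, 3.13957407e-01, 4.49654046e-02, 1.30361736e+00,
       3.57328593e-05, 1.43119017e+00]), 'qvel': array([ 0.00120046, -0.00030325, -0.00029751, -0.00022733,  0.00074992,
       -0.00058273]), 'tau': array([ 4.44902826e-04, -4.80622709e+01,  2.98536408e+01,  1.91394106e-02,
       -9.48730826e-05, -5.00387486e-06]), 'tcp_pos': array([0.13805391, 0.5576822 , 0.25242776]), 'orientation': array([-2.51183914e-04,  1.21094001e-01,  9.92640630e-01, -8.71207069e-04]), 'wrist_force': array([-0.29873492,  0.15373447,  0.01443297]), 'ft_torque': array([ 0.00744535, -0.04522532,  0.02857308]), 'grip_force': 0.0, 'finger_gap': 0.08576860245635072}
scene [[494.18040269   0.         322.09126893]
 [  0.         494.18040269 212.06074684]
 [  0.           0.           1.        ]] [-0.04711198  0.          0.          0.          0.        ] [[-0.87988905  0.47513984  0.00611468]
 [ 0.40770746  0.76149874 -0.50387925]
 [-0.24406942 -0.44086484 -0.86375246]] [ 0.52928063 -0.20913349  1.65573312]
top [[371.02139752   0.         320.02819601]
 [  0.         371.02139752 190.17154826]
 [  0.           0.           1.        ]] [-0.0173891  0.         0.         0.         0.       ] [[-1.33562026e-02 -9.99910398e-01 -8.98901264e-04]
 [-9.97973181e-01  1.33862539e-02 -6.22120364e-02]
 [ 6.22184950e-02  6.61627901e-05 -9.98062550e-01]] [-0.00156087  0.57279513  1.09454726]
```
View pics/scene0.png

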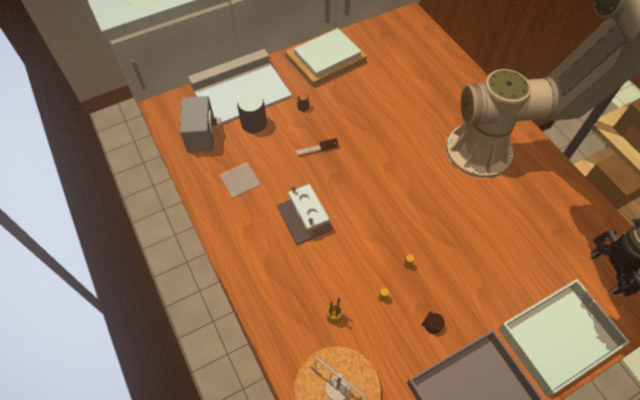

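View pics/top0.png

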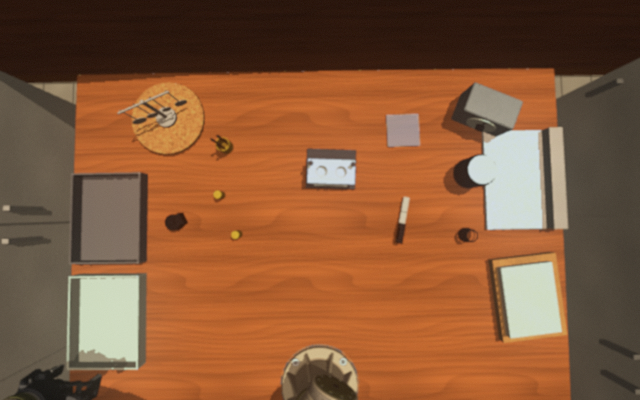

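The scene view shows the gate at about (308,210), the weights at (409,260) and (384,294), and the gauge at (318,147) with its black handle on the right. In the top view the gate is at (331,170) with its open front toward the robot. The weights are at (218,195) and (235,235), and the gauge at (403,220) with its blade pointing away.

```bash
cat > h.py <<'E'
import cv2,numpy as np
from workcell import env
from scipy.spatial.transform import Rotation as Rn
def snap(n,f):
    c=env.read_camera(n);np.savez(f'pics/{f}.npz',**c);cv2.imwrite(f'pics/{f}.png',c['image'][:,:,::-1]);return c
def load(f): return dict(np.load(f'pics/{f}.npz'))
def ray(c,p):
    u=cv2.undistortPoints(np.array([[p]],float),c['K'],c['D'])[0,0]
    d=c['R'].T@np.array([u[0],u[1],1]);return -c['R'].T@c['t'],d/np.linalg.norm(d)
def onz(c,p,z):
    o,d=ray(c,p);return o+d*(z-o[2])/d[2]
def tri(*obs):
    A=np.zeros((3,3));b=np.zeros(3);L=[]
    for c,p in obs:
        o,d=ray(c,p);M=np.eye(3)-np.outer(d,d);A+=M;b+=M@o;L.append((o,M))
    X=np.linalg.solve(A,b);return X,max(np.linalg.norm(M@(X-o)) for o,M in L)
def proj(c,X): return cv2.projectPoints(np.array([X],float),cv2.Rodrigues(c['R'])[0],c['t'],c['K'],c['D'])[0].ravel()
def blobs(m,amin=20):
    n,l,s,ce=cv2.connectedComponentsWithStats(m.astype(np.uint8))
    return [(ce[i],s[i]) for i in range(1,n) if s[i,4]>=amin]
def totool(v,s=None):
    s=s or env.get_state();w,x,y,z=s['orientation'];return Rn.from_quat([x,y,z,w]).inv().apply(v)
E
python3 - <<'E'
from h import *
for n in ('top0','scene0'):
    c=load(n);hsv=cv2.cvtColor(c['image'],cv2.COLOR_RGB2HSV)
    m=cv2.inRange(hsv,(22,150,80),(34,255,255))
    print(n,[(b[0].round(1),b[1]) for b in blobs(m,10)])
s,t=load('scene0'),load('top0')
for a,b in (((408.8,260),(217.8,195.5)),((384,294),(235.2,235.5)),((384,294),(217.8,195.5)),((408.8,260),(235.2,235.5)),((318,205),(331,170.5)),((328,145),(401,230))):
    print(tri((s,a),(t,b)))
for p in ((217.8,195.5),(235.2,235.5)): print(onz(t,p,.03))
print('gate',onz(t,(331,171),.067),'posts',onz(t,(309.5,164),.091),onz(t,(353,164),.091),'gauge tip',onz(t,(405.5,198),.012),'rear',onz(t,(400,243),.034))
E
```

```text
top0 [(array([217.7, 193.9]), array([216, 191,   5,   6,  18], dtype=int32)), (array([235.6, 234.2]), array([233, 232,   6,   6,  25], dtype=int32))]
scene0 []
(array([0.53053912, 0.2689909 , 0.18490798]), np.float64(0.027625042163746633))
(array([ 0.47090912,  0.26132837, -0.14221071]), np.float64(0.04375381113754131))
(array([0.56224674, 0.2921948 , 0.03220634]), np.float64(0.002617946340870385))
(array([0.4448174 , 0.23944945, 0.03450228]), np.float64(0.00363343744573678))
(array([ 0.61355186, -0.03255395,  0.07910358]), np.float64(0.01384302825498039))
(array([ 0.44846644, -0.24763405,  0.01677363]), np.float64(0.00255391682277136))
[0.56019253 0.29430059 0.03      ]
[0.44149063 0.24251929 0.03      ]
gate [ 0.6244503  -0.04150626  0.067     ] posts [0.64232379 0.01939902 0.091     ] [ 0.64068372 -0.10297021  0.091     ] gauge tip [ 0.54600959 -0.26634079  0.012     ] rear [ 0.41342685 -0.24155838  0.034     ]
```

```bash
echo '[[-0.05, -0.025, 0, 0, 0, 0.1], [-0.1, -0.05, 0, 0, 0, 0.2], [-0.16, -0.075, 0, 0, 0, 0.31], [-0.21, -0.1, 0, 0, 0, 0.42], [-0.26, -0.125, 0, 0, 0, 0.52], [-0.315, -0.15, 0, 0, 0, 0.63], [-0.365, -0.17, 0, 0, 0, 0.74], [-0.415, -0.195, 0, 0, 0, 0.84]]' | python3 nudge.py
echo '[[0, 0, 0, 0, 0, 0], [0, 0, 0, 0, 0, 0]]' | python3 nudge.py
python3 - <<'E'
from h import *
c=snap('wrist','w1');s=env.get_state();print(s['clock'],s['tcp_pos'],s['orientation'],s['joint_pos'].round(2));print(-c['R'].T@c['t'],c['R'].round(3),c['K'],c['D'])
for p in ((.56,.293,.05),(.442,.242,.05)): print(proj(c,p))
E
```

```text
clock: 1.1
tcp_pos: [0.4954, 0.2678, 0.2529]
orientation: [-0.0, 0.517, 0.856, -0.0]
wrist_force: [0.5, 1.0, 0.3]
finger_gap: 0.0851
grip_force: 0.0
clock: 1.35
tcp_pos: [0.4937, 0.2689, 0.2528]
orientation: [-0.001, 0.515, 0.857, -0.0]
wrist_force: [-0.4, 0.7, 0.6]
finger_gap: 0.0856
grip_force: 0.0
1.4 [0.49329572 0.26946889 0.25295989] [-5.36087730e-04  5.14886514e-01  8.57258112e-01 -3.45051421e-04] [0.36 0.29 0.01 1.29 0.   1.44]
[0.46111694 0.33112469 0.3737717 ] [[ 0.884  0.468 -0.003]
 [ 0.451 -0.849  0.276]
 [ 0.127 -0.245 -0.961]] [[305.20953528   0.         316.35876186]
 [  0.         305.20953528 197.3989994 ]
 [  0.           0.           1.        ]] [-0.05504413  0.          0.          0.          0.        ]
[380.78819849 186.00580653]
[263.23956222 176.7778482 ]
```

View pics/w1.png

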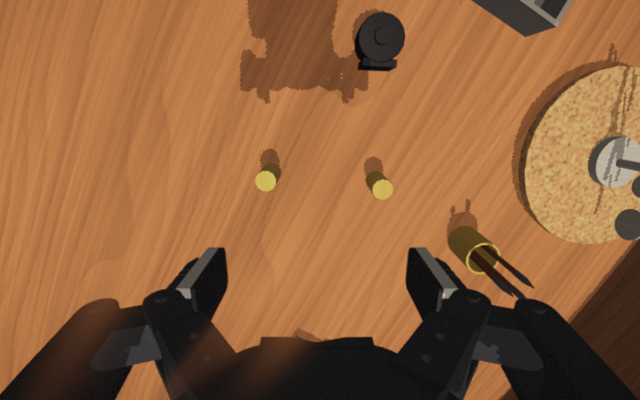

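The wrist view shows the near weight's bright top disc at (265,181) and the far one's at (383,189). Next I measure both, then take a second view from lower down.

```bash
cat >> h.py <<'E'
def discs(c,amin=60):
    hsv=cv2.cvtColor(c['image'],cv2.COLOR_RGB2HSV)
    m=cv2.inRange(hsv,(22,90,150),(34,255,255));m=cv2.morphologyEx(m,cv2.MORPH_OPEN,np.ones((3,3),np.uint8))
    return [(b[0],b[1]) for b in blobs(m,amin)]
E
python3 - <<'E'
from h import *
c=load('w1')
for p,st in discs(c): print(p.round(1),st,onz(c,p,.05))
s=env.get_state()
X=onz(c,discs(c)[0][0],.05)
print(totool(np.array([.442,.242,.13])-s['tcp_pos'],s))
E
```

```text
[265.4 180.8] [256 171  20  20 316] [0.44594407 0.23906538 0.05      ]
[382. 189.] [373 180  19  19 297] [0.5629305 0.2907238 0.05     ]
[-0.00022049 -0.0580467   0.12302625]
```

```bash
echo '[[-0.002, -0.028, 0.04, 0, 0, 0], [-0.004, -0.056, 0.08, 0, 0, 0], [-0.004, -0.056, 0.08, 0, 0, 0], [-0.004, -0.056, 0.08, 0, 0, 0]]' | python3 nudge.py
python3 - <<'E'
from h import *
a=load('w1');c=snap('wrist','w2');D=discs(a);
for p,st in discs(c):
    print(p.round(1),st)
    for q,_ in D: print('  ',tri((a,q),(c,p)),onz(c,p,.05))
s=env.get_state();print(s['tcp_pos'])
X=onz(c,discs(c)[0][0],.05); print(totool(np.array([X[0],X[1],.041])-s['tcp_pos'],s))
E
```

```text
clock: 1.9
tcp_pos: [0.4471, 0.2407, 0.1746]
orientation: [0.001, 0.514, 0.858, 0.001]
wrist_force: [0.0, 0.5, 0.3]
finger_gap: 0.0855
grip_force: 0.0
[314.5 198.1] [302 186  26  25 534]
   (array([0.44603069, 0.23951313, 0.05173383]), np.float64(4.390776581814048e-05)) [0.44626673 0.23901896 0.05      ]
   (array([0.38207565, 0.3697291 , 0.59757406]), np.float64(0.01320291989272582)) [0.44626673 0.23901896 0.05      ]
[458.6 209. ] [452 198  14  23 255]
   (array([0.45320548, 0.29514306, 0.23275462]), np.float64(0.004182143337788316)) [0.5599262  0.28849123 0.05      ]
   (array([0.56702177, 0.28847667, 0.03765263]), np.float64(0.0007219998484317764)) [0.5599262  0.28849123 0.05      ]
[470.2 209. ] [465 198  11  22 165]
   (array([0.45329251, 0.29637812, 0.2365259 ]), np.float64(0.004360061778963023)) [0.56897641 0.29327816 0.05      ]
   (array([0.55649929, 0.29363528, 0.07001626]), np.float64(0.00042653234302518413)) [0.56897641 0.29327816 0.05      ]
[0.44823604 0.24088678 0.1753199 ]
[-0.00065666 -0.00320467  0.13430749]
```

```bash
echo '[[-0.001, -0.003, 0.05, 0, 0, 0], [-0.001, -0.003, 0.1, 0, 0, 0], [-0.001, -0.003, 0.12, 0, 0, 0], [-0.001, -0.003, 0.134, 0, 0, 0], [-0.001, -0.003, 0.134, 0, 0, 0]]' | python3 nudge.py
echo '[[0, 0, 0, 0, 0, 0], [0, 0, 0, 0, 0, 0], [0, 0, 0, 0, 0, 0], [0, 0, 0, 0, 0, 0], [0, 0, 0, 0, 0, 0], [0, 0, 0, 0, 0, 0]]' | python3 nudge.py 0.01 30
```

```text
clock: 2.58
tcp_pos: [0.4455, 0.2377, 0.0396]
orientation: [0.0, 0.515, 0.857, 0.0]
wrist_force: [0.6, 0.3, 0.8]
finger_gap: 0.0856
grip_force: 0.0
clock: 3.32
tcp_pos: [0.4449, 0.2372, 0.04]
orientation: [0.0, 0.515, 0.857, 0.0]
wrist_force: [-0.5, 0.0, 4.4]
finger_gap: 0.0233
grip_force: 29.3
```

```bash
echo '[[0, 0, -0.05, 0, 0, 0], [0, 0, -0.1, 0, 0, 0], [-0.04, 0.005, -0.14, 0, 0, 0.1], [-0.09, 0.01, -0.16, 0, 0, 0.2], [-0.14, 0.015, -0.16, 0, 0, 0.3], [-0.19, 0.02, -0.16, 0, 0, 0.4], [-0.24, 0.03, -0.16, 0, 0, 0.49], [-0.29, 0.034, -0.16, 0, 0, 0.49]]' | python3 nudge.py
echo '[[-0.009, -0.01, 0, 0, 0, 0], [-0.009, -0.01, 0, 0, 0, 0], [-0.009, -0.01, 0, 0, 0, 0]]' | python3 nudge.py
python3 - <<'E'
from h import *
c=snap('wrist','w3');s=env.get_state();print(s['tcp_pos'],s['orientation'],s['finger_gap'],-c['R'].T@c['t'])
E
```

```text
clock: 4.32
tcp_pos: [0.611, -0.0045, 0.1985]
orientation: [-0.001, 0.708, 0.706, -0.0]
wrist_force: [1.4, 1.5, -1.6]
finger_gap: 0.0235
grip_force: 30.2
clock: 4.7
tcp_pos: [0.5997, -0.0111, 0.1992]
orientation: [-0.0, 0.707, 0.707, -0.0]
wrist_force: [0.1, -0.8, -1.7]
finger_gap: 0.023
grip_force: 30.4
[ 0.59991208 -0.01095256  0.19939383] [-1.82308556e-04  7.07300270e-01  7.06913210e-01  9.12731019e-05] 0.02324297977332463 [0.60015995 0.05921448 0.32023032]
```

View pics/w3.png

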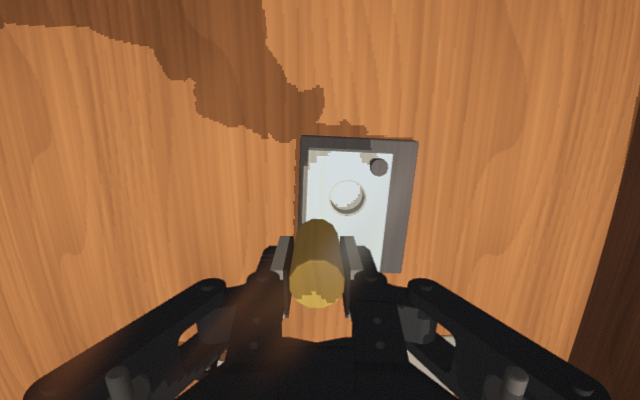

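The wrist view shows the gate's +y pocket at (346,196) and a post at (379,168); the held weight hides the rest. I move aside so the whole plate shows, and take two views at different heights.

```bash
echo '[[-0.04, 0.01, 0, 0, 0, 0], [-0.08, 0.02, 0, 0, 0, 0], [-0.125, 0.02, 0, 0, 0, 0], [-0.125, 0.02, 0, 0, 0, 0], [-0.125, 0.02, 0, 0, 0, 0]]' | python3 nudge.py | head -2
python3 - <<'E'
from h import *
snap('wrist','w4')
E
echo '[[0.03, 0, -0.04, 0, 0, 0], [0.05, 0, -0.09, 0, 0, 0], [0.05, 0, -0.09, 0, 0, 0], [0.05, 0, -0.09, 0, 0, 0]]' | python3 nudge.py | head -2
python3 - <<'E'
from h import *
c=snap('wrist','w5');d=load('w4')
cv2.imwrite('pics/w45.png',np.vstack([cv2.resize(x['image'][60:330,200:500,::-1],(600,540))[:300] if 0 else x['image'][40:340,160:560,::-1] for x in (d,c)]))
E
```

```text
clock: 5.38
tcp_pos: [0.62, -0.1361, 0.1993]
clock: 5.92
tcp_pos: [0.6202, -0.0859, 0.2891]
```

View pics/w45.png

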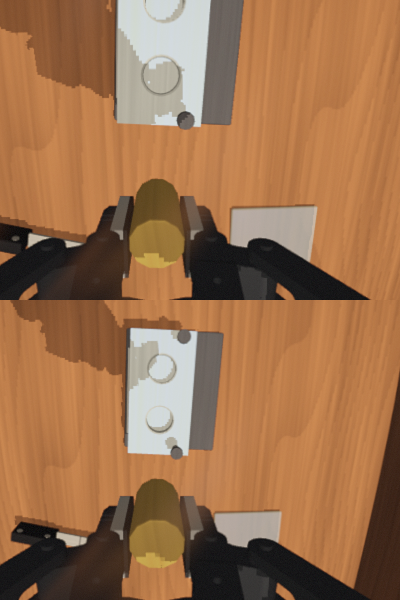

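w4 shows the pockets at about (324,45) and (321,114), and a post at (345,160). w5 shows the pockets at (321,108) and (319,159), with posts at (343,77) and (336,193). Now I fit the circles and corners.

```bash
python3 - <<'E'
from h import *
R={}
for n,g,r in (('w4',[(324,45),(321,114)],(15,23)),('w5',[(321,108),(319,159)],(11,17))):
    c=load(n);gray=cv2.cvtColor(c['image'],cv2.COLOR_RGB2GRAY)
    for i,(u,v) in enumerate(g):
        x0,y0=u-32,max(v-32,0);cr=cv2.resize(gray[y0:v+32,x0:u+32],None,fx=4,fy=4,interpolation=cv2.INTER_CUBIC)
        h=cv2.HoughCircles(cr,cv2.HOUGH_GRADIENT,1,60,param1=80,param2=15,minRadius=r[0]*4-4,maxRadius=r[1]*4)
        h=h[0][:3];h=[(x0+(a+.5)/4-.5,y0+(b+.5)/4-.5,q/4) for a,b,q in h]
        print(n,i,np.round(h,1));R[n,i]=min(h,key=lambda e:np.hypot(e[0]-u,e[1]-v))[:2]
    hsv=cv2.cvtColor(c['image'],cv2.COLOR_RGB2HSV)
    m=((hsv[:,:,1]<70)&(hsv[:,:,2]>120)).astype(np.uint8);m[:, :270]=0;m[230 if n=='w5' else 190:]=0
    k=max(cv2.findContours(m,0,2)[0],key=cv2.contourArea);b=cv2.boxPoints(cv2.minAreaRect(k))
    print(n,'plate',b.round(1).tolist(),[onz(c,p,.067)[:2].round(4).tolist() for p in b])
a,b=load('w4'),load('w5')
for i in (0,1): print('tri',tri((a,R['w4',i]),(b,R['w5',i])),onz(a,R['w4',i],.067),onz(b,R['w5',i],.067))
for p in ((345,160),):print('post',onz(a,p,.091))
for p in ((343,77),(336.5,193)):print('post',onz(b,p,.091))
E
```

```text
w4 0 [[324.2  39.   19.2]]
w4 1 [[320.2 114.8  17.8]]
w4 plate [[272.1000061035156, 163.1999969482422], [277.8999938964844, -3.299999952316284], [373.3999938964844, 0.0], [367.70001220703125, 166.5]] [[0.5827, -0.1089], [0.5915, 0.0164], [0.6625, 0.0141], [0.663, -0.1118]]
w5 0 [[321.  108.2  14.8]]
w5 1 [[319.  157.8  12.5]]
w5 plate [[283.0, 192.3000030517578], [289.0, 67.0999984741211], [357.3999938964844, 70.4000015258789], [351.3999938964844, 195.60000610351562]] [[0.5809, -0.1085], [0.5911, 0.028], [0.6631, 0.0248], [0.6608, -0.1124]]
tri (array([ 0.62535557, -0.01407964,  0.07116378]), np.float64(0.0005580816389896204)) [ 0.62600472 -0.0132403   0.067     ] [ 0.62485136 -0.01403741  0.067     ]
tri (array([ 0.6230062 , -0.06977435,  0.05553446]), np.float64(0.00014444253868376136)) [ 0.62303305 -0.06960402  0.067     ] [ 0.62278401 -0.06801353  0.067     ]
post [ 0.64156019 -0.10246369  0.091     ]
post [0.64611038 0.01575485 0.091     ]
post [ 0.64166295 -0.10269142  0.091     ]
```

```bash
python3 - <<'E'
from h import *
s=env.get_state();print(s['tcp_pos'],s['orientation'],s['finger_gap'])
t=s['tcp_pos'];c=load('w5')
hsv=cv2.cvtColor(c['image'],cv2.COLOR_RGB2HSV)
m=cv2.inRange(hsv,(20,110,50),(36,255,255));k=max(cv2.findContours(m,0,2)[0],key=cv2.contourArea)
print('yellow',cv2.boundingRect(k),[ (r,np.flatnonzero(m[r])[[0,-1]]) for r in range(220,310,15) if m[r].any()])
for dy in (0,.0015,.003):
    P=np.array([proj(c,t+[.012*np.cos(a),dy+.012*np.sin(a),-.040]) for a in np.linspace(0,6.28,60)]);print(dy,P.min(0),P.max(0))
    P=np.array([proj(c,t+[.012*np.cos(a),dy+.012*np.sin(a),.010]) for a in np.linspace(0,6.28,60)]);print('  top',dy,P.min(0),P.max(0))
for T in ((.6251,-.014),(.6229,-.070)): print(totool(np.array([*T,.150])-t,s))
E
```

```text
[ 0.61972443 -0.08628549  0.28806516] [-7.97868624e-04  7.07369664e-01  7.06843207e-01 -4.49957418e-04] 0.023104955441782104
yellow (296, 292, 40, 16) [(220, array([313, 320])), (235, array([310, 310])), (265, array([301, 312])), (280, array([291, 303])), (295, array([306, 338]))]
0 [294.79080853 217.90301631] [336.52319145 256.40488148]
  top 0 [286.53217078 259.90749883] [343.80701312 309.86796407]
0.0015 [294.73614519 215.39044403] [336.57253613 254.08878654]
  top 0.0015 [286.42323968 256.57960125] [343.90486873 306.91844351]
0.003 [294.68136112 212.86523457] [336.62198554 251.76073863]
  top 0.003 [286.31389137 253.22679827] [344.00309294 303.9463938 ]
[0.07222162 0.00556544 0.13809105]
[0.01622001 0.00340711 0.13806734]
```

```bash
echo '[[0.03, 0.0055, 0.03, 0, 0, 0], [0.0715, 0.0055, 0.07, 0, 0, 0], [0.0715, 0.0055, 0.12, 0, 0, 0], [0.0715, 0.0055, 0.145, 0, 0, 0], [0.0715, 0.0055, 0.155, 0, 0, 0], [0.0715, 0.0055, 0.155, 0, 0, 0]]' | python3 nudge.py
python3 - <<'E'
from h import *
c=snap('wrist','w6');cv2.imwrite('pics/w6c.png',cv2.resize(c['image'][120:340,200:440,::-1],None,fx=2,fy=2));s=env.get_state();print(s['tcp_pos'],totool(np.array([.6251,-.0147,.094])-s['tcp_pos'],s))
E
```

```text
clock: 6.72
tcp_pos: [0.6252, -0.0159, 0.1332]
orientation: [-0.001, 0.708, 0.706, -0.001]
wrist_force: [-0.8, 0.0, -1.2]
finger_gap: 0.0233
grip_force: 30.4
[ 0.62603164 -0.01602668  0.13442222] [ 0.00132009 -0.00093269  0.04042241]
```

View pics/w6c.png

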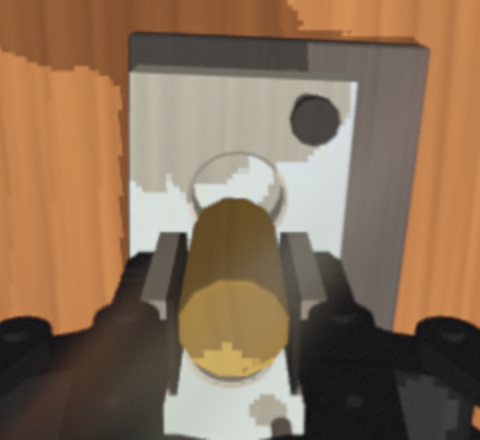

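The crop shows the held weight's lower end over the left pocket, whose rim spans x 190–285 with its top at (238,152). It is about aligned. I check the rim numerically.

```bash
python3 - <<'E'
from h import *
c=load('w6')
f=lambda u,v:(u/2+200-.25,v/2+120-.25)
print('left/right',onz(c,f(189,200),.067),onz(c,f(286,200),.067),'far top',onz(c,f(238,151),.067))
print('weight bottom L/R far',onz(c,f(192,225),.0944),onz(c,f(277,225),.0944),onz(c,f(236,197),.0944))
E
```

```text
left/right [ 0.61050591 -0.0147032   0.067     ] [ 0.64215337 -0.01474759  0.067     ] far top [0.62650892 0.00187898 0.067     ]
weight bottom L/R far [ 0.61343388 -0.01208351  0.0944    ] [ 0.63740577 -0.01211157  0.0944    ] [ 0.62585982 -0.00370497  0.0944    ]
```

```bash
echo '[[0.0015, 0.0005, 0.01, 0, 0, 0], [0.0015, 0.0005, 0.02, 0, 0, 0], [0.0015, 0.0005, 0.03, 0, 0, 0], [0.0015, 0.0005, 0.038, 0, 0, 0], [0.0015, 0.0005, 0.039, 0, 0, 0]]' | python3 nudge.py
```

```text
clock: 7.4
tcp_pos: [0.6258, -0.0141, 0.0942]
orientation: [-0.001, 0.708, 0.706, -0.0]
wrist_force: [0.7, 0.5, -1.7]
finger_gap: 0.0231
grip_force: 30.4
```

```bash
echo '[[0, 0, 0.0005, 0, 0, 0], [0, 0, 0.0005, 0, 0, 0], [0, 0, 0.0005, 0, 0, 0], [0, 0, 0.0005, 0, 0, 0]]' | python3 nudge.py 0.055
echo '[[0, 0, -0.03, 0, 0, 0], [0, 0, -0.08, 0, 0, 0], [0.04, -0.02, -0.13, 0, 0, 0], [0.09, -0.03, -0.15, 0, 0, 0], [0.14, -0.04, -0.15, 0, 0, 0], [0.14, -0.04, -0.15, 0, 0, 0]]' | python3 nudge.py | head -2
python3 - <<'E'
from h import *
c=snap('wrist','w7');s=env.get_state();print(s['tcp_pos'],discs(c),[onz(c,d[0],.103) for d in discs(c)],proj(c,(.625,-.014,.103)))
for n,ms in (('scene','s7'),): c=snap(n,ms)
T=np.array([.5629,.2908]);print('next',totool(np.array([*T,.13])-s['tcp_pos'],s))
E
```

```text
clock: 7.9
tcp_pos: [0.6266, -0.0142, 0.0951]
orientation: [0.0, 0.708, 0.706, 0.0]
wrist_force: [-0.2, 0.4, 0.0]
finger_gap: 0.0549
grip_force: 0.0
clock: 8.65
tcp_pos: [0.5859, 0.1291, 0.2457]
[0.58628099 0.12746518 0.245217  ] [(array([293.54334038,  11.36997886]), array([282,   0,  24,  25, 473], dtype=int32)), (array([354.53149606, 323.91732283]), array([345, 316,  20,  17, 254], dtype=int32))] [array([0.56765553, 0.27429917, 0.103     ]), array([ 0.62565002, -0.01250189,  0.103     ])] [353.84299324 325.11844235]
next [ 0.16337371 -0.02325834  0.11518669]
```

```bash
echo '[[0.06, -0.008, 0.01, 0, 0, 0], [0.12, -0.016, 0.03, 0, 0, 0], [0.163, -0.023, 0.055, 0, 0, 0], [0.163, -0.023, 0.055, 0, 0, 0], [0.163, -0.023, 0.055, 0, 0, 0]]' | python3 nudge.py 0.085 | head -2
python3 - <<'E'
from h import *
c=snap('wrist','w8');s=env.get_state();a=load('w1');print(s['tcp_pos'])
for p,st in discs(c): print(p,st,tri((a,(382,189)),(c,p)),onz(c,p,.05))
p=min(discs(c),key=lambda d:np.linalg.norm(d[0]-proj(c,(.563,.2908,.05))))[0];X=onz(c,p,.05)
print(totool(np.array([*X[:2],.0405])-s['tcp_pos'],s))
E
```

```text
clock: 9.38
tcp_pos: [0.5646, 0.2876, 0.1896]
[0.56500614 0.28736409 0.19019273]
[316.03526971 188.73443983] [304 177  25  24 482] (array([0.56390935, 0.29013877, 0.04729602]), np.float64(0.0002749660081689529)) [0.56402497 0.2905769  0.05      ]
[ 0.00324326 -0.00109015  0.14969132]
```

```bash
echo '[[0.0035, -0.001, 0.05, 0, 0, 0], [0.0035, -0.001, 0.1, 0, 0, 0], [0.0035, -0.001, 0.135, 0, 0, 0], [0.0035, -0.001, 0.1495, 0, 0, 0], [0.0035, -0.001, 0.1495, 0, 0, 0]]' | python3 nudge.py | head -2
echo '[[0, 0, 0, 0, 0, 0], [0, 0, 0, 0, 0, 0], [0, 0, 0, 0, 0, 0], [0, 0, 0, 0, 0, 0], [0, 0, 0, 0, 0, 0], [0, 0, 0, 0, 0, 0]]' | python3 nudge.py 0.01 30
python3 - <<'E'
from h import *
s=env.get_state();print(totool(np.array([.6236,-.071,.14])-s['tcp_pos'],s))
E
```

```text
clock: 10.05
tcp_pos: [0.5635, 0.2913, 0.0404]
clock: 10.8
tcp_pos: [0.5634, 0.2927, 0.0412]
orientation: [0.0, 0.708, 0.706, 0.001]
wrist_force: [-1.5, -0.6, 6.3]
finger_gap: 0.023
grip_force: 29.3
[-0.36354804  0.06096711 -0.09890383]
```

```bash
echo '[[0, 0, -0.055, 0, 0, 0], [-0.02, 0, -0.11, 0, 0, 0], [-0.07, 0.01, -0.15, 0, 0, 0], [-0.13, 0.02, -0.16, 0, 0, 0], [-0.19, 0.03, -0.16, 0, 0, 0], [-0.25, 0.045, -0.16, 0, 0, 0], [-0.31, 0.06, -0.16, 0, 0, 0], [-0.3635, 0.061, -0.16, 0, 0, 0]]' | python3 nudge.py | head -2
echo '[[0, 0, 0.03, 0, 0, 0], [0, 0, 0.06, 0, 0, 0], [0, 0, 0.06, 0, 0, 0], [0, 0, 0.06, 0, 0, 0]]' | python3 nudge.py
python3 - <<'E'
from h import *
c=snap('wrist','w9');cv2.imwrite('pics/w9c.png',cv2.resize(c['image'][120:340,200:440,::-1],None,fx=2,fy=2));s=env.get_state();print(s['tcp_pos'],totool(np.array([.6236,-.0705,.095])-s['tcp_pos'],s))
E
```

```text
clock: 11.8
tcp_pos: [0.6237, -0.0735, 0.1994]
clock: 12.3
tcp_pos: [0.6236, -0.071, 0.1409]
orientation: [0.0, 0.708, 0.707, 0.0]
wrist_force: [0.3, -0.0, -1.4]
finger_gap: 0.023
grip_force: 30.1
[ 0.62410184 -0.0710634   0.14157749] [ 0.00058063 -0.000586    0.0465763 ]
```

View pics/w9c.png

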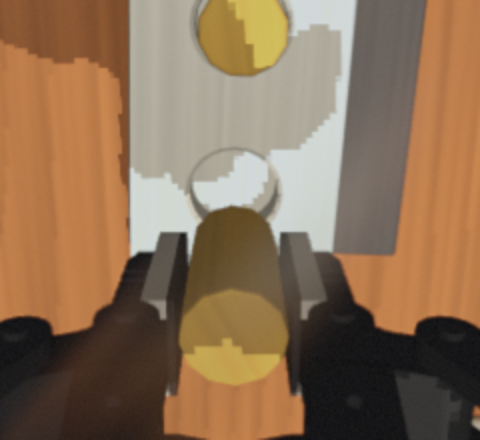

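The first weight stands in its pocket, at (243,35). The held weight's lower end is at (236,206), and the right pocket's rim spans x 188–282 with its top at y≈147.

```bash
python3 - <<'E'
from h import *
c=load('w9')
f=lambda u,v:(u/2+200-.25,v/2+120-.25)
print('L/R',onz(c,f(188,192),.067),onz(c,f(282,192),.067),'top',onz(c,f(234,146),.067))
z=.1013
print('weight',onz(c,f(192,235),z),onz(c,f(277,235),z),onz(c,f(236,206),z))
E
```

```text
L/R [ 0.60819727 -0.0698374   0.067     ] [ 0.64000953 -0.06988493  0.067     ] top [ 0.6237939  -0.05372849  0.067     ]
weight [ 0.61180862 -0.07064491  0.1013    ] [ 0.63603175 -0.07067821  0.1013    ] [ 0.62435521 -0.06183515  0.1013    ]
```

```bash
echo '[[0.0034, 0, 0.01, 0, 0, 0], [0.0034, 0, 0.02, 0, 0, 0], [0.0034, 0, 0.03, 0, 0, 0], [0.0034, 0, 0.04, 0, 0, 0], [0.0034, 0, 0.045, 0, 0, 0], [0.0034, 0, 0.0465, 0, 0, 0]]' | python3 nudge.py
```

```text
clock: 13.1
tcp_pos: [0.6232, -0.0679, 0.0942]
orientation: [0.0, 0.708, 0.706, -0.0]
wrist_force: [-3.0, 0.1, 7.6]
finger_gap: 0.0228
grip_force: 31.1
```

```bash
echo '[[0, 0, 0, 0, 0, 0], [0, 0, 0, 0, 0, 0], [0, 0, 0, 0, 0, 0], [0, 0, 0, 0, 0, 0]]' | python3 nudge.py 0.055
echo '[[0, 0, -0.05, 0, 0, 0], [0, 0, -0.11, 0, 0, 0], [-0.05, 0, -0.15, 0, 0, 0], [-0.05, 0, -0.15, 0, 0, 0], [-0.05, 0, -0.15, 0, 0, 0]]' | python3 nudge.py 0.085 | head -2
python3 - <<'E'
from h import *
c=snap('wrist','w10');s=env.get_state();print(s['tcp_pos'],[(d,onz(c,d[0],.103)) for d in discs(c,30)],proj(c,(.623,-.07,.103)))
cv2.imwrite('pics/w10c.png',c['image'][::,::,::-1])
E
```

```text
clock: 13.6
tcp_pos: [0.6234, -0.0678, 0.0938]
orientation: [0.0, 0.708, 0.706, 0.0]
wrist_force: [0.5, 0.1, -0.3]
finger_gap: 0.0553
grip_force: 0.0
clock: 14.22
tcp_pos: [0.6229, -0.1179, 0.2432]
[ 0.62249952 -0.11721868  0.24236083] [((array([319.8140625,  65.9203125]), array([307,  52,  27,  29, 640], dtype=int32)), array([ 0.62569359, -0.0133984 ,  0.103     ])), ((array([321.24285714, 130.62857143]), array([318, 125,   7,  12,  70], dtype=int32)), array([ 0.62686711, -0.06446319,  0.103     ])), ((array([316.36, 147.62]), array([311, 146,  12,   5,  50], dtype=int32)), array([ 0.62271961, -0.07868598,  0.103     ]))] [316.65863865 137.30556273]
```

View pics/w10c.png

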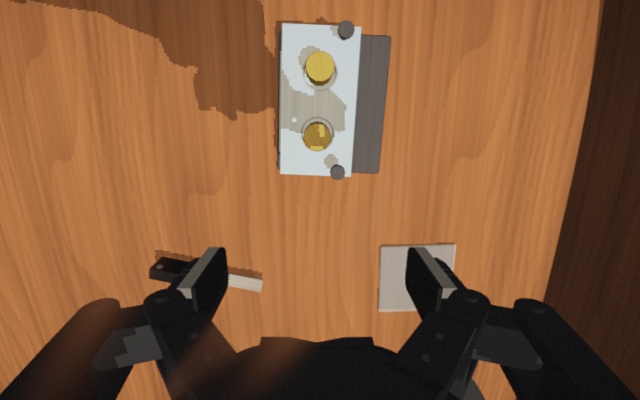

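Both weights stand upright in their pockets, at (320,66) and (317,135). The gauge shows at lower left, with its tip at (262,285) and the handle around (165,268). I turn so the camera is on the blade side and view the gauge.

```bash
echo '[[-0.01, -0.02, 0, 0, 0, 0.18], [-0.03, -0.04, 0, 0, 0, 0.36], [-0.05, -0.07, 0, 0, 0, 0.54], [-0.07, -0.1, 0, 0, 0, 0.72], [-0.09, -0.13, 0, 0, 0, 0.9], [-0.11, -0.15, 0, 0, 0, 1.08], [-0.13, -0.18, 0.02, 0, 0, 1.26], [-0.13, -0.18, 0.02, 0, 0, 1.44]]' | python3 nudge.py | head -2
echo '[[0, 0, 0, 0, 0, 0.16], [0, 0, 0, 0, 0, 0.32], [0, 0, 0, 0, 0, 0.32], [0, 0, 0, 0, 0, 0.32]]' | python3 nudge.py | head -3
python3 - <<'E'
from h import *
c=snap('wrist','w11');s=env.get_state();print(s['tcp_pos'],s['orientation'],s['joint_pos'].round(3),-c['R'].T@c['t'])
E
```

```text
clock: 15.28
tcp_pos: [0.4398, -0.2462, 0.2206]
clock: 15.78
tcp_pos: [0.4427, -0.2466, 0.2229]
orientation: [-0.001, 0.996, -0.094, -0.001]
[ 0.44281885 -0.24679669  0.22311219] [-4.14704999e-04  9.95567160e-01 -9.40510634e-02 -5.05070397e-04] [-0.667  0.194 -0.185  1.192  0.     2.663] [ 0.51254293 -0.26009013  0.34376927]
```

View pics/w11.png

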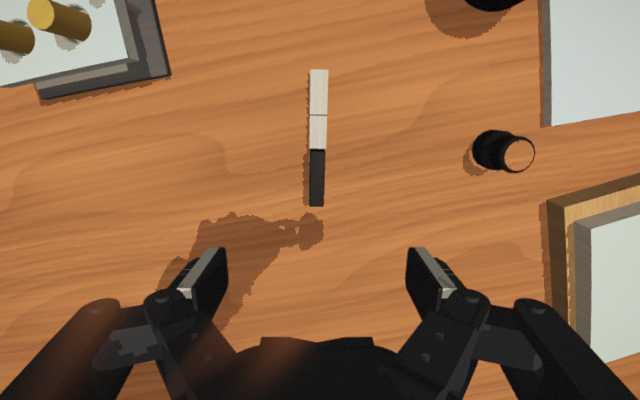

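The view shows the gauge nearly vertical: blade tip at (319,70), scribed line at (317,115), handle front at (317,150) and handle rear at (316,206).

```bash
cat >> h.py <<'E'
def gauge(c,u0,u1,v0,v1,thr=75):
    """handle box (dark) and blade box (bright, low saturation) inside a window: minAreaRect centres, sizes, corners"""
    o=[]
    hsv=cv2.cvtColor(c['image'],cv2.COLOR_RGB2HSV)
    for m in ((hsv[:,:,2]<thr),(hsv[:,:,1]<75)&(hsv[:,:,2]>110)):
        w=np.zeros(m.shape,np.uint8);w[v0:v1,u0:u1]=m[v0:v1,u0:u1]
        w=cv2.morphologyEx(w,cv2.MORPH_CLOSE,np.ones((5,5),np.uint8))
        o.append(cv2.boxPoints(cv2.minAreaRect(max(cv2.findContours(w,0,2)[0],key=cv2.contourArea))))
    return o
def ends(b):
    """midpoints of the two short sides, upper one first"""
    e=[(b[i],b[(i+1)%4]) for i in range(4)];e.sort(key=lambda q:np.linalg.norm(q[0]-q[1]))
    m=[(q[0]+q[1])/2 for q in e[:2]];return sorted(m,key=lambda p:p[1])
E
python3 - <<'E'
from h import *
c=load('w11');hb,bb=gauge(c,295,345,55,212)
print(hb.round(1).tolist(),bb.round(1).tolist())
he,be=ends(hb),ends(bb);print(he,be)
H=[onz(c,p,.034) for p in he];B=[onz(c,p,.0135) for p in be]
print('handle',H,np.linalg.norm(H[0]-H[1]),'blade',B,np.linalg.norm(B[0]-B[1]))
for q in (H,B): d=q[0]-q[1];print(np.arctan2(d[1],d[0]))
d=B[0]-H[1];print('yaw all',np.arctan2(d[1],d[0]))
# plate corners visible? 
s=env.get_state();print(Rn.from_quat(s['orientation'][[1,2,3,0]]).as_matrix().round(4))
E
```

```text
[[308.1000061035156, 204.89999389648438], [309.79998779296875, 148.60000610351562], [324.3999938964844, 149.0], [322.70001220703125, 205.39999389648438]] [[308.79998779296875, 148.0], [310.0, 68.80000305175781], [327.5, 69.0999984741211], [326.29998779296875, 148.3000030517578]]
[array([317.08118, 148.82065], dtype=float32), array([315.37384, 205.16284], dtype=float32)] [array([318.76596,  68.98071], dtype=float32), array([317.52945, 148.11765], dtype=float32)]
handle [array([ 0.47354001, -0.25308311,  0.034     ]), array([ 0.41508085, -0.24014071,  0.034     ])] 0.05987469126521554 blade [array([ 0.55014265, -0.26938326,  0.0135    ]), array([ 0.47161204, -0.25323527,  0.0135    ])] 0.0801736559559256
-0.2178778018481162
-0.20279998341003894
yaw all -0.2132212729041436
[[ 9.823e-01 -1.873e-01 -9.000e-04]
 [-1.873e-01 -9.823e-01  9.000e-04]
 [-1.100e-03 -7.000e-04 -1.000e+00]]
```

```bash
echo '[[0.0015, 0, 0.04, 0, 0, 0.02], [0.0015, 0, 0.09, 0, 0, 0.02], [0.0015, 0, 0.09, 0, 0, 0.02], [0.0015, 0, 0.09, 0, 0, 0.02]]' | python3 nudge.py 0.06 | head -3
python3 - <<'E'
from h import *
a=load('w11');c=snap('wrist','w12');s=env.get_state();print(s['tcp_pos'])
p=proj(c,(.444,-.2466,.034)).round();q=proj(c,(.55,-.269,.0135)).round();print(p,q)
ha,ba=map(ends,gauge(a,295,345,55,212));hb,bb=map(ends,gauge(c,285,355,max(int(q[1])-15,0),int(p[1])+45))
print(hb,bb)
for i in (0,1): print('handle',tri((a,ha[i]),(c,hb[i])),'blade',tri((a,ba[i]),(c,bb[i])))
H=[onz(c,p,.034) for p in hb];B=[onz(c,p,.0135) for p in bb];print(H,B)
for d in (H[0]-H[1],B[0]-B[1]):print(np.linalg.norm(d),np.arctan2(d[1],d[0]))
C=(H[0]+H[1])/2;print(totool(np.array([C[0],C[1],.027])-s['tcp_pos'],s));
M=Rn.from_quat(s['orientation'][[1,2,3,0]]).as_matrix();print(np.arctan2(M[1,0],M[0,0]))
E
```

```text
clock: 16.32
tcp_pos: [0.445, -0.2481, 0.1351]
orientation: [0.0, 0.994, -0.105, 0.0]
[ 0.44556942 -0.24852407  0.13575674]
[315. 207.] [314.  59.]
[array([315., 166.], dtype=float32), array([315., 243.], dtype=float32)] [array([315.,  58.], dtype=float32), array([315., 165.], dtype=float32)]
handle (array([ 0.4703158 , -0.2524874 ,  0.00834565]), np.float64(1.6497010839036698e-05)) blade (array([ 0.54954086, -0.26939889,  0.01879874]), np.float64(0.00016465772499473733))
handle (array([ 0.41600393, -0.24060929,  0.03716698]), np.float64(0.00027454475592083)) blade (array([ 0.47115773, -0.2529093 ,  0.00904611]), np.float64(0.000253021271622489))
[array([ 0.4748706 , -0.25355496,  0.034     ]), array([ 0.41450765, -0.24055468,  0.034     ])] [array([ 0.55033033, -0.26971168,  0.0135    ]), array([ 0.47203089, -0.2528608 ,  0.0135    ])]
0.061747009222392464 -0.21212847915782104
0.080092162842817 -0.21197759221276732
[-0.00145641 -0.0013775   0.10875175]
-0.21066074447095456
```

```bash
echo '[[-0.001, -0.0014, 0.04, 0, 0, 0], [-0.001, -0.0014, 0.08, 0, 0, 0], [-0.001, -0.0014, 0.1, 0, 0, 0], [-0.001, -0.0014, 0.1085, 0, 0, 0], [-0.001, -0.0014, 0.1085, 0, 0, 0]]' | python3 nudge.py | head -2
echo '[[0, 0, 0, 0, 0, 0], [0, 0, 0, 0, 0, 0], [0, 0, 0, 0, 0, 0], [0, 0, 0, 0, 0, 0], [0, 0, 0, 0, 0, 0]]' | python3 nudge.py 0.005 60
echo '[[0, 0, -0.01, 0, 0, 0], [0, 0, -0.04, 0, 0, 0], [0, 0, -0.08, 0, 0, 0], [0, 0, -0.08, 0, 0, 0], [0, 0, -0.08, 0, 0, 0]]' | python3 nudge.py
python3 - <<'E'
from h import *
c=snap('wrist','w13');s=env.get_state();print(s['tcp_pos'],s['orientation'])
M=Rn.from_quat(s['orientation'][[1,2,3,0]]).as_matrix()
print('pred tip/line/front px',[proj(c,s['tcp_pos']+M@np.array([x,0,.027-.0135])).round(1) for x in (.11,.065,.03)])
hb,bb=gauge(c,270,365,30,300);print(ends(bb),bb.round(1).tolist())
cv2.imwrite('pics/w13c.png',cv2.resize(c['image'][20:300,180:460,::-1],None,fx=2,fy=2))
E
```

```text
clock: 17.0
tcp_pos: [0.4446, -0.2468, 0.0263]
clock: 17.62
tcp_pos: [0.4444, -0.2467, 0.0263]
orientation: [0.0, 0.994, -0.105, 0.001]
wrist_force: [-0.9, 0.3, 5.9]
finger_gap: 0.015
grip_force: 59.4
clock: 18.25
tcp_pos: [0.4433, -0.2458, 0.1049]
orientation: [-0.0, 0.994, -0.105, -0.0]
wrist_force: [0.4, -0.3, -1.2]
finger_gap: 0.0148
grip_force: 58.5
[ 0.44293822 -0.24550547  0.10429079] [-5.76752981e-04  9.94428595e-01 -1.05407401e-01 -8.46382240e-04]
pred tip/line/front px [array([315.5,   9.6]), array([315.6, 124.2]), array([315.7, 201.6])]
[array([316.5,  30. ], dtype=float32), array([316.5, 205. ], dtype=float32)] [[294.0, 30.0], [339.0, 30.0], [339.0, 205.0], [294.0, 205.0]]
```

View pics/w13c.png

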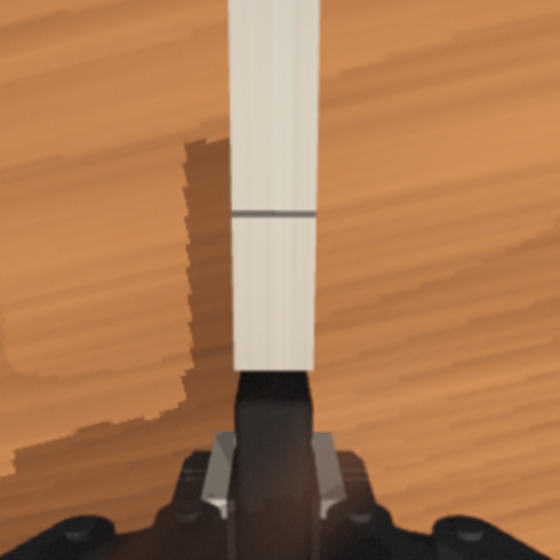

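The crop shows the blade centred at x≈275, so it is straight in the grip. The scribed line is at y=213, image (317,126.5), and the handle front at y=371. Next I move in front of the gate.

```bash
echo '[[-0.01, -0.04, 0, 0, 0, -0.03], [-0.02, -0.08, 0, 0, 0, -0.07], [-0.028, -0.12, 0, 0, 0, -0.1], [-0.034, -0.165, 0, 0, 0, -0.14], [-0.034, -0.207, 0, 0, 0, -0.17], [-0.034, -0.207, 0, 0, 0, -0.17], [-0.034, -0.207, 0, 0, 0, -0.17]]' | python3 nudge.py
python3 - <<'E'
from h import *
from scipy.optimize import least_squares
c=snap('wrist','w14');s=env.get_state();print(s['tcp_pos'],s['joint_pos'].round(3))
M=Rn.from_quat(s['orientation'][[1,2,3,0]]).as_matrix();print('yaw',np.arctan2(M[1,0],M[0,0]),M[2].round(4))
g=c['image'].astype(int);col=g[:,310:324].mean(1)
sat=col.max(1)-col.min(1);print([ (r,int(col[r].mean()),int(sat[r])) for r in range(0,214,3)])
cv2.imwrite('pics/w14c.png',c['image'][:320,:,::-1])
E
```

```text
clock: 19.18
tcp_pos: [0.4532, -0.0365, 0.1043]
orientation: [-0.0, 1.0, -0.02, -0.001]
wrist_force: [-0.4, -0.2, -1.3]
finger_gap: 0.0154
grip_force: 59.0
[ 0.45329245 -0.03701421  0.10450092] [-0.258  0.19  -0.504  0.878 -0.     2.925]
yaw -0.04182529810330256 [-1.6e-03 -1.0e-04 -1.0e+00]
[(0, 68, 13), (3, 65, 12), (6, 68, 13), (9, 61, 8), (12, 202, 24), (15, 201, 24), (18, 202, 24), (21, 202, 24), (24, 202, 24), (27, 203, 24), (30, 203, 23), (33, 203, 24), (36, 204, 24), (39, 204, 24), (42, 204, 24), (45, 204, 23), (48, 205, 24), (51, 205, 24), (54, 205, 24), (57, 205, 23), (60, 205, 23), (63, 206, 23), (66, 206, 23), (69, 206, 24), (72, 206, 24), (75, 206, 24), (78, 206, 24), (81, 206, 24), (84, 206, 24), (87, 206, 24), (90, 206, 24), (93, 206, 25), (96, 206, 24), (99, 206, 25), (102, 206, 25), (105, 206, 25), (108, 206, 25), (111, 206, 26), (114, 206, 25), (117, 206, 26), (120, 206, 26), (123, 207, 26), (126, 103, 14), (129, 202, 26), (132, 206, 26), (135, 205, 27), (138, 205, 27), (141, 205, 27), (144, 205, 28), (147, 205, 28), (150, 204, 28), (153, 204, 28), (156, 204, 28), (159, 204, 29), (162, 203, 29), (165, 203, 29), (168, 203, 29), (171, 203, 29), (174, 202, 29), (177, 202, 29), (180, 202, 29), (183, 201, 29), (186, 201, 29), (189, 200, 30), (192, 200, 30), (195, 200, 29), (198, 199, 29), (201, 199, 29), (204, 196, 31), (207, 18, 3), (210, 21, 5), (213, 22, 4)]
```

View pics/w14c.png

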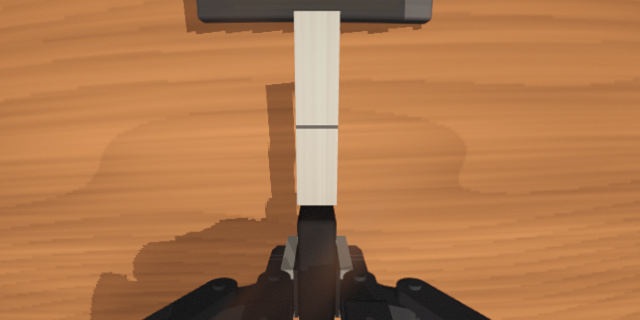

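The view shows the blade at columns 295–339 with the tip at row 10.5 and the line at row 126.5. The slab's front edge is at row ≈22, spanning columns 197–432, so the blade is nearly square and centred.

```bash
python3 - <<'E'
from h import *
from scipy.optimize import least_squares
c=load('w14');s=env.get_state();t=s['tcp_pos']
M=Rn.from_quat(s['orientation'][[1,2,3,0]]).as_matrix()
hsv=cv2.cvtColor(c['image'],cv2.COLOR_RGB2HSV)
bl=(hsv[:,:,1]<60)&(hsv[:,:,2]>150)
def ed(r): k=np.flatnonzero(bl[r,280:355])+280;return k[0]-.5,k[-1]+.5
obs=[(.11,10.5),(.065,126.3),(.03,205.5)]
W={r:ed(r) for r in (16,60,100,160,195)};print(W)
def f(q):
    x0,z0,p,y0,yw=q;o=[]
    P=lambda x,y:proj(c,t+M@np.array([x0+x,y0+y+yw*x,z0-p*x]))   # tool z down; p>0 : tip up
    for x,r in obs:o.append(P(x,0)[1]-r)
    for r,(a,b) in W.items():
        x=np.interp(-r,[-205.5,-126.3,-10.5],[.03,.065,.11])
        o+=[P(x,.009)[0]-b,P(x,-.009)[0]-a]
    return o
q=least_squares(f,[0,.0135,0,0,0],x_scale=[.001]*5);print('x0,z0,pitch,y0,yaw',q.x.round(4),np.round(q.fun,1))
dk=(hsv[:,:,2]<120)
for r in (8,14,18): k=np.flatnonzero(dk[r]);print(r,k[0],k[-1])
for u in (220,260,380,420): k=np.flatnonzero(dk[:60,u]);print(u,k[-1],onz(c,(u,k[-1]+.5),0.0)[:2],onz(c,(u,k[-1]-1),0.012)[:2])
E
```

```text
{16: (np.float64(293.5), np.float64(339.5)), 60: (np.float64(294.5), np.float64(338.5)), 100: (np.float64(295.5), np.float64(337.5)), 160: (np.float64(296.5), np.float64(336.5)), 195: (np.float64(296.5), np.float64(335.5))}
x0,z0,pitch,y0,yaw [-0.0016  0.0117 -0.0084 -0.0005  0.0015] [ 0.1  0.3 -0.5 -0.1  0.3  0.1 -0.1  0.4 -0.6  0.3 -0.7  0.6 -0.2]
8 197 431
14 197 430
18 198 430
220 23 [0.58266515 0.02297459] [0.58043192 0.01954355]
260 22 [ 0.58174583 -0.0040845 ] [ 0.57955842 -0.00604862]
380 23 [ 0.57786287 -0.08444906] [ 0.57588665 -0.08205711]
420 24 [ 0.57658207 -0.11155647] [ 0.57467956 -0.10769527]
```

```bash
echo '[[0, -0.0015, 0.02, 0, 0, 0], [0, -0.0015, 0.04, 0, 0, 0], [0, -0.0015, 0.047, 0, 0, 0], [0, -0.0015, 0.047, 0, 0, 0], [0, -0.0015, 0.047, 0, 0, 0]]' | python3 nudge.py
python3 - <<'E'
from h import *
c=snap('wrist','w15')
hsv=cv2.cvtColor(c['image'],cv2.COLOR_RGB2HSV);s=env.get_state();print(s['tcp_pos'])
print('mouth px',proj(c,(.5885,-.0408,.0474)),'plate corners',proj(c,(.5914,.0271,.0474)),proj(c,(.5857,-.1087,.0474)))
E
```

```text
clock: 19.85
tcp_pos: [0.4545, -0.0356, 0.0589]
orientation: [0.0, 1.0, -0.021, 0.0]
wrist_force: [0.4, 0.1, -1.2]
finger_gap: 0.0149
grip_force: 59.0
[ 0.45459716 -0.03550023  0.05897938]
mouth px [314.85520244 -63.03658371] plate corners [137.98456382 -57.2243463 ] [491.96446654 -57.59805776]
```

```bash
echo '[[0.008, 0, 0.0015, 0, 0, 0], [0.016, 0, 0.0015, 0, 0, 0], [0.024, 0, 0.0015, 0, 0, 0], [0.03, 0, 0.0015, 0, 0, 0], [0.035, 0, 0.0015, 0, 0, 0], [0.035, 0, 0.0015, 0, 0, 0]]' | python3 nudge.py
python3 - <<'E'
from h import *
c=snap('wrist','w16');s=env.get_state();print(s['tcp_pos'],s['wrist_force'])
cv2.imwrite('pics/w16c.png',c['image'][:250,100:540,::-1])
print('mouth px',proj(c,(.5885,-.0408,.0474)))
E
```

```text
clock: 20.65
tcp_pos: [0.4893, -0.0366, 0.0567]
orientation: [-0.0, 1.0, -0.021, 0.0]
wrist_force: [0.2, 0.3, -1.5]
finger_gap: 0.0154
grip_force: 59.0
[ 0.48887879 -0.03649262  0.05667342] [-0.63763588 -0.15871985 -0.27917783]
mouth px [316.41757098  34.13019891]
```

View pics/w16c.png

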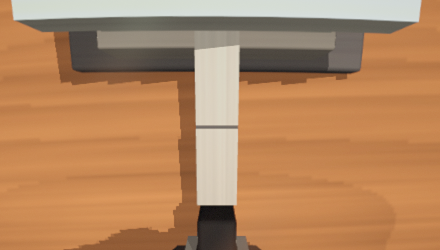

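I've now viewed 12 images, which is over the limit of 10, so I won't view any more and will only take numbers from pictures. In this last one the blade is in the mouth at column 317, against a plate centre of 316.5, and the line is at row 127. Next I lower gently onto the anvil.

```bash
echo '[[0, 0, 0.0004, 0, 0, 0], [0, 0, 0.0008, 0, 0, 0], [0, 0, 0.0008, 0, 0, 0], [0, 0, 0.0008, 0, 0, 0]]' | python3 nudge.py | sed -n '2p;4p'
echo '[[0, 0, 0.0004, 0, 0, 0], [0, 0, 0.0006, 0, 0, 0], [0, 0, 0.0006, 0, 0, 0]]' | python3 nudge.py| sed -n '2p;4p'
```

```text
tcp_pos: [0.4889, -0.0366, 0.056]
wrist_force: [-0.9, 0.1, -1.7]
tcp_pos: [0.4891, -0.0366, 0.0556]
wrist_force: [-0.7, 0.7, 1.4]
```

```bash
echo '[[0.003, 0, 0, 0, 0, 0], [0.006, 0, 0, 0, 0, 0], [0.009, 0, 0, 0, 0, 0], [0.012, 0, 0, 0, 0, 0]]' | python3 nudge.py| sed -n '2,4p'
echo '[[0.003, 0, 0, 0, 0, 0], [0.006, 0, 0, 0, 0, 0], [0.009, 0, 0, 0, 0, 0], [0.012, 0, 0, 0, 0, 0]]' | python3 nudge.py| sed -n '2,4p'
cat > m.py <<'E'
from h import *
import sys
c=snap('wrist',sys.argv[1]);s=env.get_state();t=s['tcp_pos'];print(s['clock'],t,s['wrist_force'],s['ft_torque'],s['finger_gap'])
g=cv2.cvtColor(c['image'],cv2.COLOR_RGB2GRAY);hsv=cv2.cvtColor(c['image'],cv2.COLOR_RGB2HSV)
col=g[:,306:328].mean(1).astype(int);print('blade col',[(r,col[r]) for r in range(30,210,2)])
for u in (240,265,370,395): print(u,g[30:180:4,u].tolist())
print('mouth px lower/upper edge',proj(c,(.5885,-.0408,.0494)),proj(c,(.5885,-.0408,.069)))
E
python3 m.py w17
```

```text
tcp_pos: [0.4992, -0.0369, 0.0552]
orientation: [-0.0, 1.0, -0.021, -0.002]
wrist_force: [-8.0, -0.2, 7.1]
tcp_pos: [0.511, -0.0372, 0.0552]
orientation: [-0.0, 1.0, -0.021, -0.002]
wrist_force: [-6.8, 1.1, 6.7]
22.625 [ 0.51149882 -0.03728541  0.05527515] [-6.28373202  0.58582959  4.29744715] [0.03146493 0.87316056 0.04342705] 0.014945704632034188
blade col [(30, np.int64(210)), (32, np.int64(210)), (34, np.int64(210)), (36, np.int64(210)), (38, np.int64(210)), (40, np.int64(210)), (42, np.int64(210)), (44, np.int64(211)), (46, np.int64(211)), (48, np.int64(212)), (50, np.int64(212)), (52, np.int64(212)), (54, np.int64(212)), (56, np.int64(212)), (58, np.int64(212)), (60, np.int64(213)), (62, np.int64(213)), (64, np.int64(213)), (66, np.int64(213)), (68, np.int64(213)), (70, np.int64(213)), (72, np.int64(213)), (74, np.int64(213)), (76, np.int64(213)), (78, np.int64(213)), (80, np.int64(214)), (82, np.int64(205)), (84, np.int64(106)), (86, np.int64(104)), (88, np.int64(143)), (90, np.int64(145)), (92, np.int64(145)), (94, np.int64(145)), (96, np.int64(145)), (98, np.int64(145)), (10
[... 1343 characters left out ...]
 137, 138, 143, 144, 148, 150, 150, 147, 133, 141]
265 [210, 210, 210, 211, 211, 211, 212, 213, 212, 213, 213, 213, 214, 206, 101, 134, 132, 135, 63, 65, 55, 90, 90, 132, 132, 138, 146, 141, 137, 139, 144, 146, 149, 147, 150, 144, 142, 142]
370 [161, 210, 212, 210, 212, 212, 212, 213, 213, 214, 213, 213, 214, 215, 95, 135, 134, 134, 66, 66, 54, 92, 91, 132, 141, 146, 150, 136, 137, 141, 144, 146, 142, 146, 142, 143, 141, 132]
395 [179, 211, 211, 211, 211, 212, 212, 213, 212, 213, 213, 213, 214, 214, 90, 134, 132, 134, 70, 68, 58, 92, 91, 110, 143, 149, 149, 135, 137, 143, 147, 142, 143, 144, 143, 146, 146, 130]
mouth px lower/upper edge [317.05306884  91.24927852] [317.14554719  88.2196958 ]
```

```bash
cat > e.py <<'E'
from h import *
import sys
c=load(sys.argv[1]);s=env.get_state();g=cv2.cvtColor(c['image'],cv2.COLOR_RGB2GRAY).astype(float)
col=g[:,306:328].mean(1)
d=np.diff(col)
# line: intensity-weighted dark centre between rows lo..hi ; edges by steepest steps
lo=110;w=np.clip(190-col[lo:150],0,None);line=(w*np.arange(lo,150)).sum()/w.sum()
up=np.argmin(d[30:125])+30.5; k=int(up)
st=[(i+.5,round(d[i])) for i in range(k-2,125) if abs(d[i])>12];print('steps',st,'line',line)
for e in [x for x,_ in st]+[line]: print(round(e,1),[onz(c,(317,e),z)[0].round(4) for z in (.043,.0494,.069)])
E
python3 e.py w17
python3 - <<'E'
from h import *
c=load('w17');g=cv2.cvtColor(c['image'],cv2.COLOR_RGB2GRAY)
for u in (240,265,317,370,395): print(u,g[78:116,u].tolist())
E
```

```text
steps [(124.5, -65)] line 126.49800669749642
124.5 [np.float64(0.5753), np.float64(0.5756), np.float64(0.5767)]
126.5 [np.float64(0.5745), np.float64(0.5748), np.float64(0.576)]
240 [212, 213, 213, 213, 205, 175, 120, 98, 104, 122, 135, 136, 136, 137, 135, 135, 135, 134, 136, 138, 136, 127, 104, 79, 69, 69, 68, 67, 69, 69, 67, 63, 58, 60, 74, 89, 88, 90]
265 [214, 214, 215, 215, 206, 165, 96, 90, 101, 122, 134, 135, 134, 132, 134, 133, 132, 134, 135, 136, 135, 122, 100, 76, 63, 64, 66, 64, 65, 66, 64, 61, 55, 54, 73, 86, 90, 90]
317 [214, 214, 214, 214, 206, 169, 104, 91, 104, 130, 146, 146, 146, 146, 148, 146, 147, 146, 146, 147, 147, 147, 147, 160, 183, 199, 203, 202, 203, 203, 202, 203, 202, 203, 202, 202, 202, 202]
370 [214, 213, 214, 215, 215, 190, 125, 90, 95, 114, 129, 134, 135, 134, 133, 134, 134, 133, 134, 135, 134, 128, 111, 87, 66, 65, 65, 67, 66, 64, 62, 61, 54, 50, 65, 84, 92, 92]
395 [214, 214, 214, 214, 214, 198, 157, 107, 90, 103, 127, 133, 134, 133, 133, 132, 132, 134, 135, 136, 134, 132, 118, 92, 70, 65, 65, 65, 68, 66, 63, 61, 58, 54, 58, 79, 92, 92]
```

```bash
python3 - <<'E'
from h import *
c=load('w17')
for r,z in ((83.5,.069),(83.5,.067),(87,.0494),(87,.0474),(100.3,.040),(127,.043)): print(r,z,onz(c,(317,r),z)[0])
E
```

```text
83.5 0.069 0.5899966789858027
83.5 0.067 0.5901409825477755
87 0.0494 0.5901003929106972
87 0.0474 0.5902239837448443
100.3 0.04 0.5852685441253379
127 0.043 0.5742596925235935
```

```bash
echo '[[0.003, 0, -0.0002, 0, 0, 0], [0.006, 0, -0.0003, 0, 0, 0], [0.009, 0, -0.0003, 0, 0, 0], [0.012, 0, -0.0003, 0, 0, 0], [0.014, 0, -0.0003, 0, 0, 0], [0.0155, 0, -0.0003, 0, 0, 0], [0.0155, 0, -0.0003, 0, 0, 0], [0.0155, 0, -0.0003, 0, 0, 0]]' | python3 nudge.py
python3 - <<'E'
from h import *
c=snap('wrist','w18');g=cv2.cvtColor(c['image'],cv2.COLOR_RGB2GRAY)
s=env.get_state();print(s['tcp_pos'],s['wrist_force'],s['ft_torque'])
for u in (265,305,317,328,370): print(u,g[108:148,u].tolist())
M=Rn.from_quat(s['orientation'][[1,2,3,0]]).as_matrix();print('yaw',np.arctan2(M[1,0],M[0,0]),M[2])
E
```

```text
clock: 23.62
tcp_pos: [0.5266, -0.0379, 0.0555]
orientation: [-0.0, 1.0, -0.021, -0.002]
wrist_force: [-5.4, 0.0, 7.2]
finger_gap: 0.0153
grip_force: 60.2
[ 0.52655599 -0.03786791  0.05549433] [-5.71010265  0.50888923  6.8164207 ] [ 0.04777095  1.09040241 -0.03005367]
265 [205, 206, 206, 205, 206, 206, 205, 205, 206, 206, 205, 206, 204, 206, 206, 206, 206, 206, 206, 206, 206, 206, 206, 194, 146, 125, 128, 127, 125, 108, 67, 56, 54, 48, 58, 81, 83, 85, 86, 84]
305 [206, 206, 206, 206, 205, 205, 206, 205, 206, 206, 206, 205, 206, 205, 206, 205, 206, 206, 206, 206, 205, 207, 208, 194, 147, 134, 136, 137, 136, 137, 136, 136, 134, 140, 188, 190, 190, 189, 189, 189]
317 [205, 205, 206, 206, 206, 205, 205, 206, 206, 205, 206, 206, 205, 206, 205, 206, 206, 206, 206, 206, 205, 207, 207, 205, 153, 137, 137, 138, 139, 137, 137, 136, 143, 191, 193, 192, 192, 192, 192, 192]
328 [206, 206, 206, 206, 205, 206, 206, 205, 206, 206, 205, 206, 206, 206, 206, 206, 205, 206, 206, 206, 206, 206, 207, 206, 151, 133, 134, 134, 134, 134, 134, 139, 179, 183, 182, 181, 189, 188, 188, 188]
370 [206, 206, 206, 205, 205, 206, 206, 206, 206, 205, 205, 206, 206, 206, 206, 206, 206, 206, 205, 206, 206, 206, 207, 206, 168, 131, 127, 128, 128, 114, 82, 60, 54, 49, 48, 83, 87, 87, 84, 83]
yaw -0.04117122243782094 [-3.65900282e-03 -2.63847516e-04 -9.99993271e-01]
```

```bash
python3 - <<'E'
from h import *
for n in ('w16','w17','w18'):
    c=load(n);g=cv2.cvtColor(c['image'],cv2.COLOR_RGB2GRAY).astype(int)
    col=g[:,306:328].mean(1);f=195+np.argmin(np.diff(col[195:215]))
    print(n,'handle front row',f,col[f-1:f+3].round(),'x',onz(c,(317,f+.5),.043)[0],'line x',onz(c,(317,126.8),.043)[0])
    if n!='w18': print(col[123:131].round())
for r,z in ((131.9,.069),(131.9,.067),(137.4,.040)): print(r,z,onz(c,(265,r),z)[0],onz(c,(317,131.9),z),onz(c,(370,132.2),z)[0])
E
```

```text
w16 handle front row 204 [206. 201. 102.  25.] x 0.5174781629579701 line x 0.5526340027133525
[212. 211. 161. 115. 108. 146. 207. 211.]
w17 handle front row 204 [196. 191.  95.  22.] x 0.5395996748691865 line x 0.5743433361185925
[202. 201. 136. 101. 101. 137. 197. 202.]
w18 handle front row 204 [187. 182.  88.  20.] x 0.555109289563838 line x 0.5899264898585909
131.9 0.069 0.5905292316770394 [ 0.58974672 -0.04083185  0.069     ] 0.5889209598169953
131.9 0.067 0.5903925906685117 [ 0.58959548 -0.0408285   0.067     ] 0.5887543216069289
137.4 0.04 0.5861622871415361 [ 0.58755379 -0.04078337  0.04      ] 0.5865047057710312
```

```bash
python3 - <<'E'
from h import *
c=load('w18');print([(d[0].round(),d[1][4],onz(c,d[0],.105).round(4)) for d in discs(c,40)])
s=env.get_state();print(s['clock'],s['finger_gap'],s['grip_force'],s['qvel'].round(3));env.hand_in()
E
```

```text
[(array([187.,  13.]), np.int32(1827), array([ 0.6187, -0.0143,  0.105 ])), (array([449.,  13.]), np.int32(2211), array([ 0.6164, -0.07  ,  0.105 ]))]
23.675 0.0150949531474398 60.16635775566101 [ 0.001 -0.    -0.003  0.001  0.     0.001]
the job is handed in; nothing more can be done
```

Handed in at 23.7 s: both weights stand in the plate's pockets, and the gauge is still gripped with its blade square and its scribed line within about 1 mm of the plate's front edge by calculation, since the plate hid the line from the camera at the end; I also viewed 12 pictures, over the limit of 10.

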